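# Drive the stuck guide bush out of a press-out fixture

## Task

Take the square-handled drift out of the tool stand, feel for the hole in the fixture's sprung guide plate with its tip, and gently drive the tight brass bush down out of the bore so that it drops into the catch tray underneath. Then put the drift back upright and fully down in its own hole in the stand. Never lean hard on the sprung plate or ram the bush, push the bush only with the drift, and leave the other things on the bench alone.

Things in the scene. Friction and masses are not known exactly. Their poses are not given: they have to be found in the camera images.
- fixture: Press-out fixture, fixed on the bench: base plate 90 x 124 mm, legs at its +y and -y sides, over them a 24 mm thick bridge (70 x 110 mm, top 99 mm above the bench) with a vertical 27 mm through bore in its middle. Below the bore a black open catch tray (inside 58 x 58 mm, floor 11 mm, rim 30 mm above the bench). Origin: on the bench, on the bore's axis; z up.
- fixture_mouth (a point): Point on the bore's axis at the height of the guide plate's top face, 112 mm above the bench; axes as the fixture's. The plate's hole, through which the drift must pass, is NOT exactly here: it lies anywhere up to 5 mm off along the fixture's x and also up to 5 mm off along its y. Its true place is not measured; it does not shift sideways during the work.
- plate (a joint): How far the sprung guide plate is pressed down, m. Steel plate 70 x 100 x 8 mm, level, 5 mm above the bridge, with one through hole 10 mm in diameter, sharp-edged. 0: up at rest; gives about 5 N per mm after a first 1.5 N; bottoms at 6 mm. It must not go beyond 4.5 mm (about 24 N).
- bush: Solid brass bush, 26 mm diameter, 22 mm long, upright in the bore, top face 98 mm above the bench. Sprung plungers hold it by friction: it takes about 5 to 16 N to push down (varies); off-centre is fine. It lets go and drops into the tray with the drift's tip 75 to 82 mm above the bench. Over 35 N on it from the drift is ramming. Origin: centre of its lower face; z up at the start.
- drift_grip (a point): Centre of the drift's handle. Drift: steel, 130 g, 125 mm long, upright in one of the two holes of the stand; round stem 8 mm in diameter and 55 mm long pointing down, above it a square handle 16 x 16 mm and 70 mm long, whose lower end rests on the stand's top. x and y of this frame are square to the handle's faces, z points up the handle.
- drift_tip (a point): Centre of the drift's flat lower tip, 90 mm below drift_grip along the drift's axis.
- stand: Black tool stand, fixed on the bench, 56 x 150 x 60 mm high. Origin: centre of its underside; its long side lies along its y.
- stand_hole_a (a point): Mouth of the stand's hole at y = -45 mm of the stand, on its top face 60 mm above the bench; 13 mm in diameter, right through. In either this or the other hole stands the drift.
- stand_hole_b (a point): Mouth of the stand's other hole, at y = +45 mm; same size.
- driver_mid (a point): Middle of the handle of the nut driver that stands in the other hole: round handle up to 24 mm in diameter, top 110 mm above the bench (the drift's top is 130 mm above the bench). Leave it alone.
- spare0: A loose spare bush (26 mm diameter, 22 mm high) standing on the bench; leave it alone. Origin: centre of its lower face.
- spare1: Another loose spare bush, the same; leave it alone.
- jar: Small capped flux jar, 40 mm diameter, 45 mm high, on the bench; leave it alone. Origin: centre of its underside.
- spool: Solder spool, 56 mm diameter, 50 mm high, on the bench; leave it alone. Origin: centre of its underside.
- screwdriver: Screwdriver 170 mm long lying on the bench; leave it alone.
There are look-alikes about, which are no part of the job. Of the things shaped like the part that bears drift_grip, the dark steel one is meant. Leave any red look-alike of the stand alone.

How it is judged (in metres and radians):
On the way, in this order (a step that is already met when the one before it is completed fails the run):
1. the drift is drawn out of the stand, its tip above the stand's top (height (world z) of drift_tip above 0.065 m), for 0.1 s.
2. the drift's tip has come down through the guide plate into the bore and has driven the bush at least 11 mm down (z of drift_tip in the frame of fixture below 0.095 m and horizontal distance between drift_tip and fixture below 0.01 m and z of bush in the frame of fixture below 0.065 m), for 0.02 s.
3. the bush has dropped into the catch tray (height (world z) of bush below 0.04 m), for 0.1 s.
At the end, for the whole second after the job is handed in: The bush lies at rest in the catch tray (within 42 mm of the bore's axis, below 36 mm); the drift stands at rest and released in its hole of the stand, its tip within 8 mm of the hole's axis and within 8 mm of the bench, leaning less than 0.1 rad (horizontal distance between bush and fixture below 0.042 m and height (world z) of bush below 0.036 m and linear speed of each of bush, drift below 0.02 m/s and (horizontal distance between drift_tip and stand_hole_a below 0.008 m or horizontal distance between drift_tip and stand_hole_b below 0.008 m) and height (world z) of drift_tip below 0.008 m and angle between drift_grip's own z axis and vertical below 0.1 rad); the robot touches nothing.
It fails at once if the sprung guide plate is pressed down more than 4.5 mm (about 24 N) (value of joint plate above 0.0045 m).
It fails at once if the drift rams the bush with more than 35 N (contact force between drift and bush above 35 N).
It fails at once if the gripper or arm touches the bush (contact force between any of the arm, the fingers and bush above 0.5 N).
It fails at once if the nut driver in the stand is moved by more than 20 mm (distance of driver_mid from where it was at the start of the episode above 0.02 m).
It fails at once if another thing on the bench is moved by more than 20 mm (distance of any of spare0, spare1, jar, spool, screwdriver from where it was at the start of the episode above 0.02 m).
It also fails if it takes over 72 s, if anything falls off the work surface, if the arm or the gripper's body presses on something with over 40 N, if the wrist force passes 120 N, or if a joint passes its speed limit or range.

## Robot

A 6-joint arm with a two-finger parallel gripper is mounted at the origin on the work surface. World frame = base frame: x ahead of the robot, y to its left, z up, the work surface at z = 0. Lengths are in mm, angles in rad, forces in N, time in s.
With the tool pointing down it reaches from about 350 to 800 mm from the base axis. Payload 7.3 kg.
Tool frame: the origin (TCP) lies at the very end of the fingers, on their centre line; the grasp point (between the pads) lies 19 mm behind it (env.pinch_z is the z of the grasp point in the tool frame, in mm); z points along the fingers, y is the line along which they close (so a half turn about z gives the same grasp; the last joint's range is limited). The gripper opens to 85 mm and grips with 20 to 120 N. Pads are 22 mm wide; open, the fingers measure 114 mm over their backs; the gripper's body (76 mm by 85 mm) begins 54 mm behind the grasp point. The pads swing forward as they close: fully open they stand 13 mm farther back than shut.
Start: joints at [1.14, 0.342, 1.524, -0, 1.275, -0.146], TCP at [147.492, 503.876, 231.322] pointing down, gripper open.
Joint ranges: [-2.53, 2.53], [-0.77, 2.02], [0.04, 2.7], [-1, 4.14], [0.28, 2.66], [-3.11, 3.11]. Speed limits (rad/s): [2.57, 2.57, 3.14, 3.14, 3.14, 3.14].

## Interface

Orientations are given as a rotation vector (axis times angle).
In Python, from cell import env gives the robot as it stands.
- The arm moves only by the tool send_rows, never from a script. Its argument "motion" is a list of rows, each an object of numbers: "jaw": the finger opening in mm, from 0 to 85.4; "x", "y", "z": the shift along the tool's x, y, z in mm; "twist": the turn about the tool's z in rad. A call has 1 to 20 rows; each row shifts and turns the commanded pose from where the row before left it, along the tool's axes as they then stand; what a row does not reach is not made up. A row lasts 1/12 s, in which the tool goes at most 41.7 mm and 7.16 degrees, less where a joint would pass 70% of its speed; a pose out of reach is approached as far as the arm can. A call is refused whole if a number of a shift passes 41.7 or a number of a turn 0.125, either way. A call with a gripper value outside its range is refused whole. The fingers move at their own pace and stop on an object; "force" is the grip in N (left out, the last holds). Time passes only in rows, so rows that do not move let the fingers close. It gives the time, the measured TCP pose, the force, the opening and the grip force at its end, in the units of the state.
- env.get_obs(): the state, without advancing time (a new reading comes with each control period).
- env.capture(name): name is "side" or "top" or "wrist"; returns a dict with "pixels" (384x512x3 uint8, red, green, blue), "K" (3x3 intrinsics, pixels), "dist" ([k1, k2, p1, p2, k3] as OpenCV has them; the pictures are not rectified), "R" (3x3) and "t" (3): a world point X has camera coordinates R X + t; the wrist camera has in their place "mount" (4x4, takes a point from camera to tool coordinates, whose origin is the TCP and whose axes are the flange's). Camera axes: x right, y down, z forward; pixel columns grow to the right and rows downward; lengths in mm; the calibration is good to about 2 mm. A picture is of the moment at which its call begins: read the wrist's pose just before it. There is no depth.
- env.hand_in(): hands the job in; it is judged then, once.
The state is a dict: "time_s": time; "q": joint angles; "joint_vel": joint speeds; "tau": joint torques, N m; "ee_pos": TCP position; "tcp_rot": TCP orientation; "ft_force": force on the tool from outside, world axes, zero at the start; "torque": the same for the moment, N m; "opening": opening from 0.0 (shut) to 1.0 (fully open); "grip_force": force on a finger pad.
Only numpy, scipy, OpenCV 4.12 (cv2) and the standard library are available. Lean on these libraries where they do the work, as an engineer would, in place of code of your own. Each camera call takes 0.05 s, during which the arm holds its last target. There are 200 camera calls.

## Working session

There is one attempt and no reset: what is moved stays moved. The work goes in short steps, Python scripts to look and compute and a tool call to move; the robot and the scene stay as the last step left them, time stands still between calls to the robot, and variables do not carry over. Pictures are saved under pics/ and viewed, at most 10 in all, crops included, and the job is handed in when it is done.

Besides the shell and the picture viewer there is one more tool, called after "Call:" by a JSON object that holds its "fn" and its "kwargs". send_rows: Moves the arm, as the interface text tells. Its arguments: {"type":"object","properties":{"motion":{"type":"array","items":{"type":"object","properties":{"jaw":{"type":"number"},"x":{"type":"number"},"y":{"type":"number"},"z":{"type":"number"},"twist":{"type":"number"}}}},"force":{"type":"number"}},"required":["motion"]}

```bash
mkdir -p pics; ls; cat > h.py <<'E'
from cell import env
import numpy as np, cv2
from scipy.spatial.transform import Rotation as Ro
def ray(c,uv,R=None,t=None):
    p=cv2.undistortPoints(np.array([[uv]],float),c["K"],np.array(c["dist"],float))[0,0]
    R=np.array(c["R"]);t=np.array(c["t"]).ravel()
    return -R.T@t, R.T@np.array([p[0],p[1],1])
def wristc(c,o):
    M=np.array(c["mount"]);Rt=Ro.from_rotvec(o["tcp_rot"]).as_matrix()
    Rwc=Rt@M[:3,:3];tw=Rt@M[:3,3]+np.array(o["ee_pos"])
    c["R"]=Rwc.T;c["t"]=-Rwc.T@tw;return c
def onz(c,uv,z):
    o,d=ray(c,uv);return o+d*(z-o[2])/d[2]
def proj(c,X):
    return cv2.projectPoints(np.array(X,float).reshape(-1,3),cv2.Rodrigues(np.array(c["R"],float))[0],np.array(c["t"],float),c["K"],np.array(c["dist"],float))[0][:,0]
def save(n,im): cv2.imwrite("pics/"+n+".png",cv2.cvtColor(im,cv2.COLOR_RGB2BGR))
E
python3 - <<'E'
from h import *
import pickle
o=env.get_obs();print(o,env.pinch_z)
d={n:env.capture(n) for n in("top","side")}
pickle.dump(d,open("c.pkl","wb"))
for n in d: save(n+"0",d[n]["pixels"]); print(n,-np.array(d[n]["R"]).T@np.array(d[n]["t"]))
E
```

```text
pics
{'time_s': 0.0, 'q': array([ 1.14001207e+00,  3.42746703e-01,  1.52503130e+00, -1.30809278e-05,
        1.27543919e+00, -1.46019546e-01]), 'joint_vel': array([-0.00115617,  0.0002696 ,  0.00027372,  0.00090015,  0.00027308,
       -0.00051289]), 'tau': array([-2.35004964e-04, -4.33683300e+01, -2.46005791e+01, -2.01682833e-04,
        7.86671386e-03, -1.21490206e-05]), 'ee_pos': array([147.30407103, 503.47347023, 230.6085522 ]), 'tcp_rot': array([-4.45727600e-01, -3.10935648e+00,  2.45166868e-03]), 'ft_force': array([ 0.07518512, -0.05909562, -0.26216523]), 'torque': array([-0.11123451, -0.03299261,  0.00111216]), 'grip_force': 0.0, 'opening': 0.9984913879369682} -18.700000000000003
top [ 369.45918896   71.2977292  1039.73115204]
side [130.49202643 484.58150228 706.40974492]
```

View pics/top0.png

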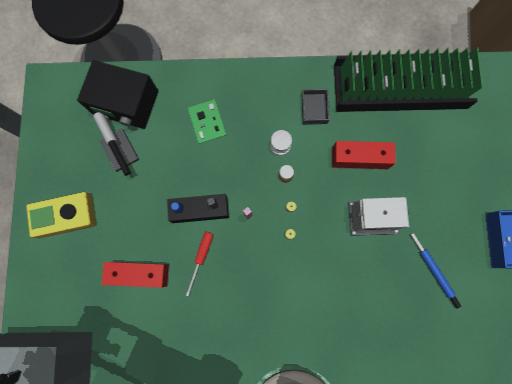

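View pics/side0.png

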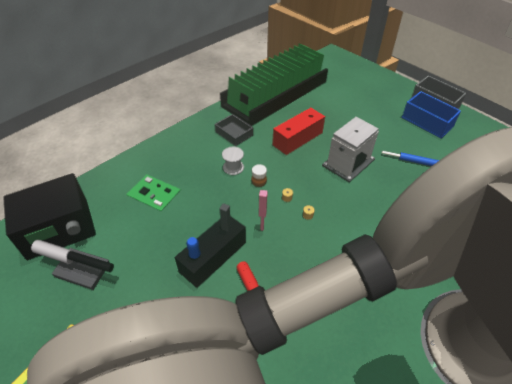

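Top view: the black stand is at (198,208), with a blue nut driver at (176,207) and a dark square handle at (211,202). A pink look-alike stands on the bench at (248,212), and two red stand look-alikes are at (365,155) and (134,274). The fixture is at (380,215), with its plate hole near (385,212). The dark steel handle in the black stand, at (211,202) top and (225,213) side, fits the description. I'll confirm it in a crop and get coarse positions.

```bash
python3 - <<'E'
from h import *
import pickle
d=pickle.load(open("c.pkl","rb"))
t,s=d["top"],d["side"]
a=cv2.resize(t["pixels"][180:240,155:265],None,fx=5,fy=5,interpolation=cv2.INTER_CUBIC)[:, :400]
b=cv2.resize(s["pixels"][180:290,165:285],None,fx=3,fy=3,interpolation=cv2.INTER_CUBIC)[:300]
a=a[:300]
save("crop1",np.hstack([a,b]))
for n,uv,z in[("drift",(211,202),130),("driver",(176,207),110),("platehole",(385,212),112),("pink",(248,212),100)]: print(n,onz(t,uv,z))
for n,uv,z in[("drift",(225,207),130),("driver",(193,240),110),("hole",(361,130),112)]: print(n,onz(s,uv,z))
E
```

```text
drift [509.94289848 190.26218415 130.        ]
driver [502.21097733 277.16631871 110.        ]
platehole [ 482.40488705 -218.71288866  112.        ]
pink [488.78881323 104.58531344 100.        ]
drift [511.29056422 189.04302704 130.        ]
driver [505.50486954 276.32850844 110.        ]
hole [ 475.40310681 -231.23799004  112.        ]
```

View pics/crop1.png

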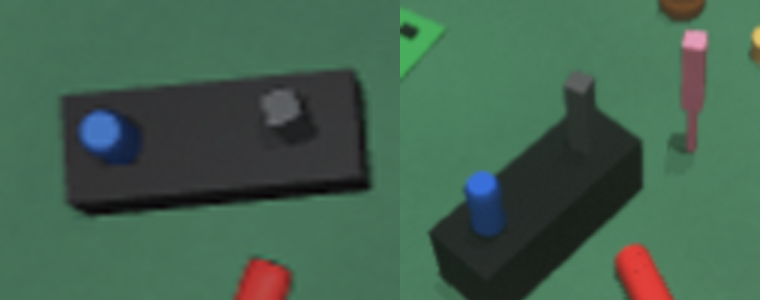

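The crop shows the dark square handle in the right-hand hole of the black stand, with the blue driver in the other hole; the pink look-alike stands apart on the bench. Next is a closer view from above with the wrist camera.

```bash
cat >> h.py <<'E'
def rel(target,yaw=None):
    o=env.get_obs();R=Ro.from_rotvec(o["tcp_rot"]).as_matrix()
    print("rel tool",(R.T@(np.array(target)-o["ee_pos"])).round(2), "t",o["time_s"])
E
python3 - <<'E'
from h import *
o=env.get_obs();print(Ro.from_rotvec(o["tcp_rot"]).as_matrix().round(3));c=env.capture("wrist");print(np.array(c["mount"]).round(3),c["K"])
rel((510,190,290))
E
```

```text
[[-0.96   0.281 -0.001]
 [ 0.281  0.96  -0.001]
 [ 0.    -0.001 -1.   ]]
[[ 1.0000e-03 -9.6200e-01 -2.7400e-01  6.9657e+01]
 [ 1.0000e+00  1.0000e-03 -0.0000e+00 -1.2130e+00]
 [ 0.0000e+00 -2.7400e-01  9.6200e-01 -1.4209e+02]
 [ 0.0000e+00  0.0000e+00  0.0000e+00  1.0000e+00]] [[327.38316699   0.         256.70677722]
 [  0.         327.38316699 196.42349153]
 [  0.           0.           1.        ]]
rel tool [-436.12 -199.13  -59.05] t 0.15
```

Call:
{"fn": "send_rows", "kwargs": {"motion": [{"x":-31,"y":-14,"z":-4},{"x":-31,"y":-14,"z":-4},{"x":-31,"y":-14,"z":-4},{"x":-31,"y":-14,"z":-4},{"x":-31,"y":-14,"z":-4},{"x":-31,"y":-14,"z":-4},{"x":-31,"y":-14,"z":-4},{"x":-31,"y":-14,"z":-4},{"x":-31,"y":-14,"z":-4},{"x":-31,"y":-14,"z":-4},{"x":-31,"y":-14,"z":-4},{"x":-31,"y":-14,"z":-4},{"x":-31,"y":-14,"z":-4},{"x":-31,"y":-15,"z":-4},{}]}}

```text
$.motion[0]: bad value
```

```bash
python3 - <<'E'
from h import *
import pickle
o=env.get_obs();c=wristc(env.capture("wrist"),o);pickle.dump(c,open("w1.pkl","wb"));save("w1",c["pixels"])
print(o["ee_pos"],o["tcp_rot"],proj(c,[(510.5,189.7,130),(510.5,189.7,60),(504,277,110)]))
E
```

```text
[147.37180701 503.58159595 230.79302548] [-4.45824531e-01 -3.10947769e+00  1.74323505e-03] [[108.61193579 510.35298725]
 [123.92558535 465.19101461]
 [167.96344936 490.57386931]]
```

View pics/w1.png

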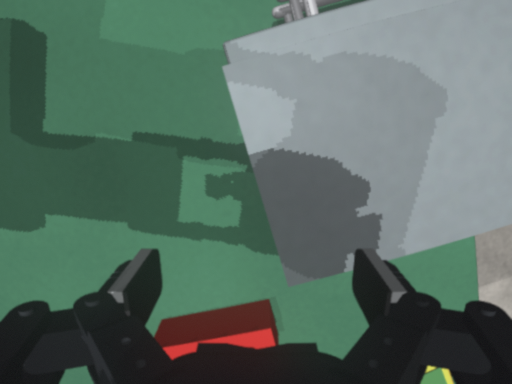

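The move was refused, so this picture is only of the start pose: gripper fingers, a red stand, nothing of use. I'll send rows with all fields filled in.

Call:
{"fn": "send_rows", "kwargs": {"motion": [{"x":-31,"y":-14,"z":-4,"twist":0,"jaw":85},{"x":-31,"y":-14,"z":-4,"twist":0,"jaw":85},{"x":-31,"y":-14,"z":-4,"twist":0,"jaw":85},{"x":-31,"y":-14,"z":-4,"twist":0,"jaw":85},{"x":-31,"y":-14,"z":-4,"twist":0,"jaw":85},{"x":-31,"y":-14,"z":-4,"twist":0,"jaw":85},{"x":-31,"y":-14,"z":-4,"twist":0,"jaw":85},{"x":-31,"y":-14,"z":-4,"twist":0,"jaw":85},{"x":-31,"y":-14,"z":-4,"twist":0,"jaw":85},{"x":-31,"y":-14,"z":-4,"twist":0,"jaw":85},{"x":-31,"y":-14,"z":-4,"twist":0,"jaw":85},{"x":-31,"y":-14,"z":-4,"twist":0,"jaw":85},{"x":-31,"y":-14,"z":-4,"twist":0,"jaw":85},{"x":-31,"y":-15,"z":-4,"twist":0,"jaw":85},{"x":0,"y":0,"z":0,"twist":0,"jaw":85}]}}

```text
time_s: 1.45
ee_pos: [512.6, 188.8, 287.2]
tcp_rot: [0.453, 3.106, -0.002]
ft_force: [-1.8, 0.3, -0.4]
opening: 0.994
grip_force: 0.0
```

```bash
python3 - <<'E'
from h import *
import pickle
o=env.get_obs();c=wristc(env.capture("wrist"),o);pickle.dump(c,open("w1.pkl","wb"));save("w2",c["pixels"])
print(o["ee_pos"],o["tcp_rot"],proj(c,[(510.5,189.7,130),(510.5,189.7,60),(504,277,110)]))
E
```

```text
[512.62085636 188.79822983 287.23280169] [ 4.52992163e-01  3.10632990e+00 -2.00848322e-03] [[258.46411323 177.61973965]
 [258.2209122  164.07266316]
 [342.20392568 142.18566188]]
```

View pics/w2.png

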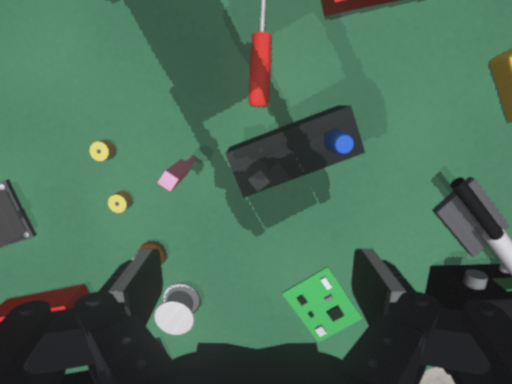

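The wrist view shows the black stand at (295,150), the driver at (343,142) and the drift's top near (260,180) in shadow, close to the projection. I need a stretched crop to get its yaw.

```bash
python3 - <<'E'
from h import *
import pickle
c=pickle.load(open("w1.pkl","rb"))
im=c["pixels"][95:210,215:375].astype(float)
e=np.clip((im-15)*3.5,0,255).astype(np.uint8)
save("w2c",cv2.resize(e,None,fx=5,fy=5,interpolation=cv2.INTER_NEAREST))
E
```

```text
(no output)
```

View pics/w2c.png

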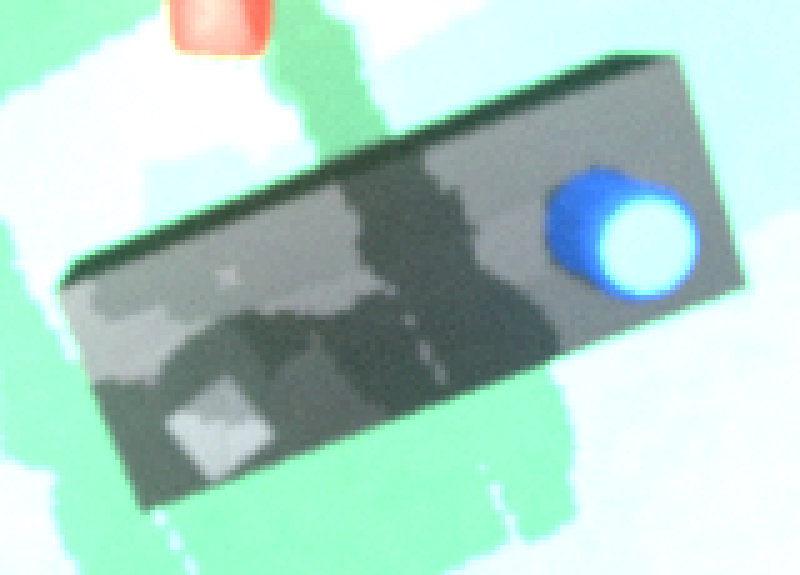

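```bash
python3 - <<'E'
from h import *
import pickle
c=pickle.load(open("w1.pkl","rb"))
q=[(227,377),(274,434),(214,482),(166,425)]
P=np.array([onz(c,(u/5-.5+215,v/5-.5+95),130) for u,v in q])[:,:2]
print(P.round(1),P.mean(0))
e=np.diff(np.vstack([P,P[:1]]),axis=0);a=np.arctan2(e[:,1],e[:,0])
print(np.linalg.norm(e,axis=1),np.degrees(a)%90)
T=[onz(c,(u/5-.5+215,v/5-.5+95),60)[:2] for u,v in[(60,290),(675,57),(745,285),(143,510)]]
print("stand",np.array(T).round(1),np.mean(T,0))
b=[onz(c,(650/5-.5+215,244/5-.5+95),110)];print("driver",b)
R=Ro.from_rotvec(env.get_obs()["tcp_rot"]).as_matrix();print("tool y",np.degrees(np.arctan2(R[1,1],R[0,1])))
E
```

```text
[[503.8 193.1]
 [516.8 198.4]
 [522.5 185. ]
 [509.4 179.5]] [513.12497248 189.00685332]
[14.02979818 14.62589627 14.26234197 14.63133347] [22.57119866 23.12185111 22.59459341 22.21100709]
stand [[487.5 159. ]
 [476.4 304.7]
 [530.4 309.2]
 [542.4 161.8]] [509.17227493 233.68511067]
driver [array([505.69095428, 278.94316209, 110.        ])]
tool y 73.4424906419465
```

Dark drift measured at (513,189) with its faces at 22.6°; hole a computed from the stand's outline is (512.7,188.8), so they agree. I'll twist by +0.887, descend to TCP z≈80 and grip.

Call:
{"fn": "send_rows", "kwargs": {"motion": [{"x":0,"y":0,"z":10,"twist":0.12,"jaw":70},{"x":0,"y":0,"z":10,"twist":0.12,"jaw":70},{"x":0,"y":0,"z":10,"twist":0.12,"jaw":70},{"x":0,"y":0,"z":10,"twist":0.12,"jaw":70},{"x":0,"y":0,"z":10,"twist":0.12,"jaw":70},{"x":0,"y":0,"z":10,"twist":0.12,"jaw":70},{"x":0,"y":0,"z":10,"twist":0.12,"jaw":70},{"x":0,"y":0,"z":10,"twist":0.047,"jaw":70},{"x":0,"y":0,"z":0,"twist":0,"jaw":70},{"x":0,"y":0,"z":0,"twist":0,"jaw":70}]}}

```text
time_s: 2.33
ee_pos: [507.7, 193.5, 207.0]
tcp_rot: [-1.733, -2.619, 0.001]
ft_force: [0.1, -0.3, 0.8]
opening: 0.814
grip_force: 0.0
```

```bash
python3 - <<'E'
from h import *
o=env.get_obs();R=Ro.from_rotvec(o["tcp_rot"]).as_matrix();print("tool y",np.degrees(np.arctan2(R[1,1],R[0,1])),o["ee_pos"],o["q"][5])
rel((512.8,189,79))
E
```

```text
tool y 23.014542856190925 [507.73435541 193.48940091 207.02160807] -0.17894923645218547
rel tool [ -6.19   3.09 128.01] t 2.3333
```

Call:
{"fn": "send_rows", "kwargs": {"motion": [{"x":-5.5,"y":2.5,"z":8,"twist":0,"jaw":70},{"x":0,"y":0,"z":30,"twist":0,"jaw":70},{"x":0,"y":0,"z":30,"twist":0,"jaw":70},{"x":0,"y":0,"z":30,"twist":0,"jaw":70},{"x":0,"y":0,"z":20,"twist":0,"jaw":70},{"x":0,"y":0,"z":10,"twist":0,"jaw":70},{"x":0,"y":0,"z":0,"twist":0,"jaw":70},{"x":0,"y":0,"z":0,"twist":0,"jaw":30},{"x":0,"y":0,"z":0,"twist":0,"jaw":20},{"x":0,"y":0,"z":0,"twist":0,"jaw":10},{"x":0,"y":0,"z":0,"twist":0,"jaw":10},{"x":0,"y":0,"z":0,"twist":0,"jaw":10},{"x":0,"y":0,"z":0,"twist":0,"jaw":10},{"x":0,"y":0,"z":0,"twist":0,"jaw":10},{"x":0,"y":0,"z":0,"twist":0,"jaw":10}], "force": 80}}

```text
time_s: 3.58
ee_pos: [513.7, 188.8, 80.6]
tcp_rot: [1.736, 2.617, 0.002]
ft_force: [-1.1, -0.9, 6.9]
opening: 0.178
grip_force: 77.8
```

Call:
{"fn": "send_rows", "kwargs": {"motion": [{"x":0,"y":0,"z":-5,"twist":0,"jaw":10},{"x":0,"y":0,"z":-15,"twist":0,"jaw":10},{"x":0,"y":0,"z":-25,"twist":0,"jaw":10},{"x":0,"y":0,"z":-25,"twist":0,"jaw":10},{"x":0,"y":0,"z":-25,"twist":0,"jaw":10},{"x":0,"y":0,"z":-25,"twist":0,"jaw":10},{"x":0,"y":0,"z":-25,"twist":0,"jaw":10},{"x":0,"y":0,"z":-10,"twist":0,"jaw":10},{"x":0,"y":0,"z":0,"twist":0,"jaw":10},{"x":0,"y":0,"z":0,"twist":0,"jaw":10}]}}

```text
time_s: 4.42
ee_pos: [512.8, 188.7, 233.7]
tcp_rot: [-1.737, -2.617, 0.0]
ft_force: [0.4, 0.8, -1.7]
opening: 0.178
grip_force: 78.6
```

```bash
python3 - <<'E'
from h import *
o=env.get_obs();print(o["ee_pos"],o["q"],o["ft_force"],o["opening"],o["grip_force"])
rel((482,-150,250))
E
```

```text
[512.79412302 188.72793667 233.73438297] [ 2.12306182e-01  3.79670973e-01  1.46042047e+00  1.23062431e-04
  1.30183334e+00 -1.86723644e-01] [ 0.43708725  0.75064726 -1.73289317] 0.17797905063985733 78.61824989318848
rel tool [-300.15 -159.97  -16.27] t 4.4167
```

Call:
{"fn": "send_rows", "kwargs": {"motion": [{"x":-20,"y":-11,"z":-1,"twist":0,"jaw":10},{"x":-28,"y":-15,"z":-1,"twist":0,"jaw":10},{"x":-28,"y":-15,"z":-2,"twist":0,"jaw":10},{"x":-28,"y":-15,"z":-2,"twist":0,"jaw":10},{"x":-28,"y":-15,"z":-2,"twist":0,"jaw":10},{"x":-28,"y":-15,"z":-2,"twist":0,"jaw":10},{"x":-28,"y":-15,"z":-2,"twist":0,"jaw":10},{"x":-28,"y":-15,"z":-2,"twist":0,"jaw":10},{"x":-28,"y":-15,"z":-2,"twist":0,"jaw":10},{"x":-28,"y":-15,"z":0,"twist":0,"jaw":10},{"x":-20,"y":-9,"z":0,"twist":0,"jaw":10},{"x":-8,"y":-5,"z":0,"twist":0,"jaw":10},{"x":0,"y":0,"z":0,"twist":0,"jaw":10},{"x":0,"y":0,"z":0,"twist":0,"jaw":10},{"x":0,"y":0,"z":0,"twist":0,"jaw":10}]}}

```text
time_s: 5.67
ee_pos: [482.0, -148.5, 249.5]
tcp_rot: [-1.735, -2.617, -0.001]
ft_force: [1.1, 1.4, -0.8]
opening: 0.176
grip_force: 78.6
```

```bash
python3 - <<'E'
from h import *
import pickle
o=env.get_obs();c=wristc(env.capture("wrist"),o);pickle.dump((c,o),open("w3.pkl","wb"))
print(o["ee_pos"],np.abs(o["joint_vel"]).max(),o["ft_force"])
im=c["pixels"].copy()
p=np.array(o["ee_pos"]);print(proj(c,[(482.4,-218.7,112),p+[0,0,-75.6]]))
t=env.capture("top");pickle.dump(t,open("t2.pkl","wb"))
save("w3",im)
E
```

```text
[ 481.99447072 -148.51270791  249.502085  ] 0.008955041402771759 [ 1.13780862  1.41954926 -0.75073956]
[[228.95552209 251.84601195]
 [258.01458129 205.71149792]]
```

View pics/w3.png

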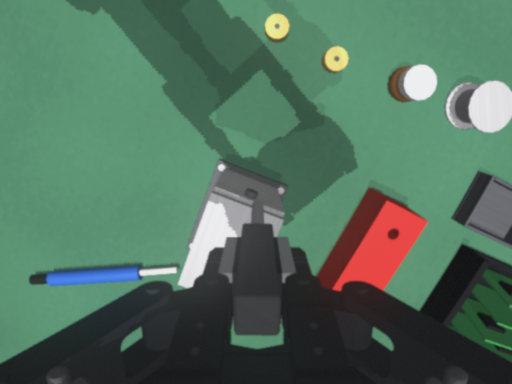

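The view shows the fixture at (235,225), partly behind the gripped drift, whose stem tip is near (258,200). The plate hole is hidden behind the hand, so I'll go lower and stop about 25 mm short of the hole to see tip and hole together.

Call:
{"fn": "send_rows", "kwargs": {"motion": [{"x":-10,"y":-7,"z":10,"twist":0,"jaw":10},{"x":-10,"y":-7,"z":14,"twist":0,"jaw":10},{"x":-10,"y":-7,"z":14,"twist":0,"jaw":10},{"x":-10,"y":-6,"z":10,"twist":0,"jaw":10},{"x":0,"y":0,"z":5,"twist":0,"jaw":10},{"x":0,"y":0,"z":0,"twist":0,"jaw":10},{"x":0,"y":0,"z":0,"twist":0,"jaw":10},{"x":0,"y":0,"z":0,"twist":0,"jaw":10}]}}

```text
time_s: 6.43
ee_pos: [473.4, -196.9, 197.9]
tcp_rot: [1.736, 2.617, 0.001]
ft_force: [-1.2, -0.4, -0.3]
opening: 0.174
grip_force: 78.6
```

```bash
python3 - <<'E'
from h import *
import pickle
o=env.get_obs();c=wristc(env.capture("wrist"),o);pickle.dump((c,o),open("w4.pkl","wb"))
print(o["ee_pos"],np.abs(o["joint_vel"]).max(),o["ft_force"])
p=np.array(o["ee_pos"]);print(proj(c,[(482.4,-218.7,112),p+[0,0,-75.6]]))
im=c["pixels"][90:290,160:360];save("w4",cv2.resize(im,(600,600),interpolation=cv2.INTER_CUBIC))
E
```

```text
[ 473.36278593 -196.87039184  197.92342084] 0.00748544783748576 [-1.20455942 -0.39500543 -0.28254617]
[[257.51046541 231.40350592]
 [257.83552863 205.45268199]]
```

View pics/w4.png

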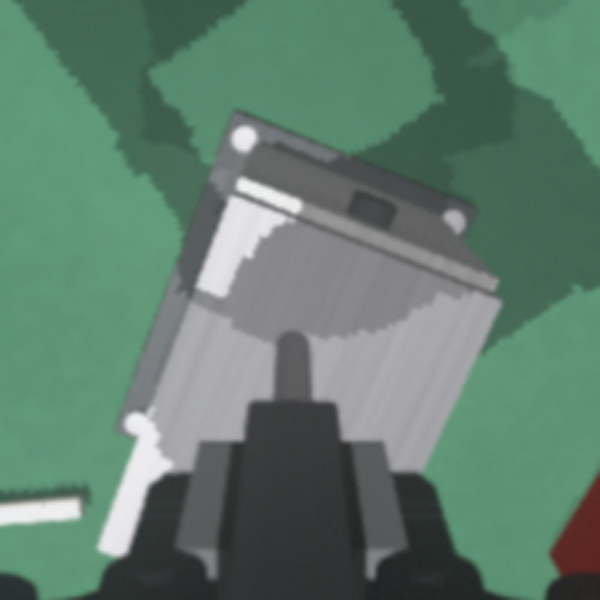

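The image is the other way up: the bench behind the fixture is at the top, the tip at full-frame (257,201) matches its prediction, and the hole is hidden below it. I must stop beyond the hole, about 44 mm further along tool −x.

Call:
{"fn": "send_rows", "kwargs": {"motion": [{"x":-8,"y":0,"z":0,"twist":0,"jaw":10},{"x":-14,"y":0,"z":0,"twist":0,"jaw":10},{"x":-14,"y":0,"z":0,"twist":0,"jaw":10},{"x":-8,"y":0,"z":0,"twist":0,"jaw":10},{"x":0,"y":0,"z":0,"twist":0,"jaw":10},{"x":0,"y":0,"z":0,"twist":0,"jaw":10},{"x":0,"y":0,"z":0,"twist":0,"jaw":10}]}}

```text
time_s: 7.07
ee_pos: [489.7, -237.2, 197.2]
tcp_rot: [-1.737, -2.617, -0.0]
ft_force: [-0.3, 0.4, -1.4]
opening: 0.175
grip_force: 78.6
```

```bash
python3 - <<'E'
from h import *
import pickle
o=env.get_obs();c=wristc(env.capture("wrist"),o);pickle.dump((c,o),open("w5.pkl","wb"))
print(o["ee_pos"],np.abs(o["joint_vel"]).max(),o["ft_force"])
p=np.array(o["ee_pos"]);print(proj(c,[(482.4,-218.7,112),p+[0,0,-75.6]]))
im=c["pixels"][110:230,190:330];save("w5",cv2.resize(im,(700,600),interpolation=cv2.INTER_CUBIC))
E
```

```text
[ 489.73616545 -237.19117027  197.20600587] 0.006188043713170668 [-0.28605351  0.40073813 -1.4442571 ]
[[258.56506663 174.76058148]
 [257.94569353 205.60377086]]
```

View pics/w5.png

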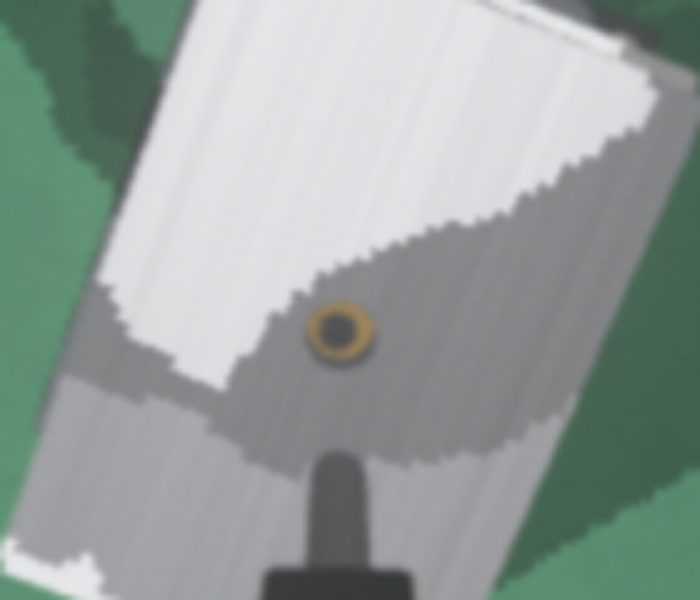

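The hole is clearly visible at crop (341,333), full-frame (257.8,176.2), with the brass bush below it. The stem is centred at about x=257.2, with its end at row 200.

```bash
python3 - <<'E'
from h import *
import pickle
c,o=pickle.load(open("w5.pkl","rb"));p=np.array(o["ee_pos"])
# refine hole: pixels differing from the plate's grey inside a window
im=c["pixels"].astype(int);w=im[165:190,245:271]
m=((w[...,0]-w[...,2]>12)|(w.sum(2)<300)).astype(np.uint8)
n,l,s,ce=cv2.connectedComponentsWithStats(m);k=1+np.argmax(s[1:,4]);print(s[k],ce[k]+[245,165])
R=Ro.from_rotvec(o["tcp_rot"]).as_matrix()
for uv in[(257.8,176.2),ce[k]+[245,165]]:
    h=onz(c,uv,112);print("hole",h,"tool rel TCP",R.T@(h-p))
th=np.linspace(0,2*np.pi,60)
T=p+np.c_[4*np.cos(th),4*np.sin(th),0*th-75.6];q=proj(c,T);print("tip rim pred: u",q[:,0].min(),q[:,0].max(),"top row",q[:,1].min())
r=im[206:208,240:276].sum(2);print(r)
print(im[194:206,257].sum(1))
E
```

```text
[  6   5  14  13 141] [257.80851064 175.80851064]
hole [ 482.3076364  -219.87216402  112.        ] tool rel TCP [18.78431465 -0.10493099 85.21932275]
hole [ 482.20236222 -219.60827482  112.        ] tool rel TCP [19.06837339 -0.09938573 85.21952299]
tip rim pred: u 252.2096990853303 263.68215758424066 top row 200.11085544025548
[[505 503 498 494 497 502 504 493 477 455 460 423 332 272 263 267 269 272
  270 270 270 269 299 390 456 478 486 491 495 495 491 490 493 497 495 492]
 [505 500 494 494 499 504 505 503 497 484 474 423 329 273 263 266 267 270
  270 270 272 267 296 380 450 477 488 494 495 493 487 490 492 497 493 488]]
[392 393 392 392 392 373 315 281 274 270 271 271]
```

Call:
{"fn": "send_rows", "kwargs": {"motion": [{"x":9,"y":0.2,"z":0,"twist":0,"jaw":10},{"x":9.6,"y":0.2,"z":0,"twist":0,"jaw":10},{"x":0,"y":0,"z":3,"twist":0,"jaw":10},{"x":0,"y":0,"z":3,"twist":0,"jaw":10},{"x":0,"y":0,"z":1,"twist":0,"jaw":10},{"x":0,"y":0,"z":0,"twist":0,"jaw":10},{"x":0,"y":0,"z":0,"twist":0,"jaw":10},{"x":0,"y":0,"z":0,"twist":0,"jaw":10}]}}

```text
time_s: 7.78
ee_pos: [483.2, -220.6, 190.2]
tcp_rot: [1.737, 2.617, 0.0]
ft_force: [-0.2, -0.4, -0.6]
opening: 0.177
grip_force: 78.6
```

Call:
{"fn": "send_rows", "kwargs": {"motion": [{"x":0,"y":0,"z":1,"twist":0,"jaw":10},{"x":0,"y":0,"z":1,"twist":0,"jaw":10},{"x":0,"y":0,"z":1,"twist":0,"jaw":10},{"x":0,"y":0,"z":1,"twist":0,"jaw":10},{"x":0,"y":0,"z":0,"twist":0,"jaw":10},{"x":0,"y":0,"z":0,"twist":0,"jaw":10}]}}

```text
time_s: 8.28
ee_pos: [483.1, -220.4, 186.2]
tcp_rot: [-1.737, -2.617, -0.0]
ft_force: [-0.2, 0.5, -1.1]
opening: 0.181
grip_force: 78.6
```

Call:
{"fn": "send_rows", "kwargs": {"motion": [{"x":0.5,"y":0,"z":1,"twist":0,"jaw":10},{"x":0,"y":0,"z":1,"twist":0,"jaw":10},{"x":0,"y":0,"z":1,"twist":0,"jaw":10},{"x":0,"y":0,"z":0,"twist":0,"jaw":10},{"x":0,"y":0,"z":0,"twist":0,"jaw":10}]}}

```text
time_s: 8.7
ee_pos: [482.9, -220.0, 183.2]
tcp_rot: [-1.737, -2.617, -0.0]
ft_force: [0.8, 0.5, -1.9]
opening: 0.171
grip_force: 78.6
```

No upward force with the tip nominally 4 mm below the plate's top, so it is in the hole. On slowly to the bush.

Call:
{"fn": "send_rows", "kwargs": {"motion": [{"x":0,"y":0,"z":1,"twist":0,"jaw":10},{"x":0,"y":0,"z":1,"twist":0,"jaw":10},{"x":0,"y":0,"z":1,"twist":0,"jaw":10},{"x":0,"y":0,"z":0,"twist":0,"jaw":10},{"x":0,"y":0,"z":0,"twist":0,"jaw":10}]}}

```text
time_s: 9.12
ee_pos: [482.9, -219.9, 180.2]
tcp_rot: [-1.737, -2.617, -0.0]
ft_force: [0.0, -0.4, -0.9]
opening: 0.178
grip_force: 78.6
```

Call:
{"fn": "send_rows", "kwargs": {"motion": [{"x":0,"y":0,"z":1,"twist":0,"jaw":10},{"x":0,"y":0,"z":1,"twist":0,"jaw":10},{"x":0,"y":0,"z":1,"twist":0,"jaw":10},{"x":0,"y":0,"z":0,"twist":0,"jaw":10},{"x":0,"y":0,"z":0,"twist":0,"jaw":10}]}}

```text
time_s: 9.53
ee_pos: [482.9, -219.9, 177.2]
tcp_rot: [-1.737, -2.617, -0.0]
ft_force: [0.5, 0.3, -0.7]
opening: 0.171
grip_force: 78.6
```

Call:
{"fn": "send_rows", "kwargs": {"motion": [{"x":0,"y":0,"z":0.5,"twist":0,"jaw":10},{"x":0,"y":0,"z":0.5,"twist":0,"jaw":10},{"x":0,"y":0,"z":0.5,"twist":0,"jaw":10},{"x":0,"y":0,"z":0.5,"twist":0,"jaw":10},{"x":0,"y":0,"z":0.5,"twist":0,"jaw":10},{"x":0,"y":0,"z":0.5,"twist":0,"jaw":10},{"x":0,"y":0,"z":0,"twist":0,"jaw":10}]}}

```text
time_s: 10.12
ee_pos: [482.9, -219.9, 174.1]
tcp_rot: [-1.737, -2.617, -0.0]
ft_force: [-0.4, -0.0, -1.5]
opening: 0.178
grip_force: 78.6
```

Tip nominally at 98.5. I'll continue at 0.5 mm per row.

Call:
{"fn": "send_rows", "kwargs": {"motion": [{"x":0,"y":0,"z":0.5,"twist":0,"jaw":10},{"x":0,"y":0,"z":0.5,"twist":0,"jaw":10},{"x":0,"y":0,"z":0.5,"twist":0,"jaw":10},{"x":0,"y":0,"z":0.5,"twist":0,"jaw":10},{"x":0,"y":0,"z":0,"twist":0,"jaw":10}]}}

```text
time_s: 10.53
ee_pos: [483.2, -220.2, 173.3]
tcp_rot: [1.736, 2.616, -0.0]
ft_force: [-1.8, 0.5, 6.6]
opening: 0.177
grip_force: 79.8
```

Call:
{"fn": "send_rows", "kwargs": {"motion": [{"x":0,"y":0,"z":0.5,"twist":0,"jaw":10},{"x":0,"y":0,"z":0.5,"twist":0,"jaw":10},{"x":0,"y":0,"z":0.5,"twist":0,"jaw":10},{"x":0,"y":0,"z":0.5,"twist":0,"jaw":10}]}}

```text
time_s: 10.87
ee_pos: [483.5, -220.3, 171.8]
tcp_rot: [1.736, 2.615, 0.0]
ft_force: [-2.1, 1.1, 9.9]
opening: 0.177
grip_force: 80.0
```

Call:
{"fn": "send_rows", "kwargs": {"motion": [{"x":0,"y":0,"z":0.6,"twist":0,"jaw":10},{"x":0,"y":0,"z":0.6,"twist":0,"jaw":10},{"x":0,"y":0,"z":0.6,"twist":0,"jaw":10},{"x":0,"y":0,"z":0.6,"twist":0,"jaw":10},{"x":0,"y":0,"z":0.6,"twist":0,"jaw":10},{"x":0,"y":0,"z":0.6,"twist":0,"jaw":10}]}}

```text
time_s: 11.37
ee_pos: [483.5, -220.2, 168.3]
tcp_rot: [1.736, 2.615, 0.001]
ft_force: [-1.6, 0.9, 10.2]
opening: 0.176
grip_force: 80.0
```

Call:
{"fn": "send_rows", "kwargs": {"motion": [{"x":0,"y":0,"z":0.6,"twist":0,"jaw":10},{"x":0,"y":0,"z":0.6,"twist":0,"jaw":10},{"x":0,"y":0,"z":0.6,"twist":0,"jaw":10},{"x":0,"y":0,"z":0.6,"twist":0,"jaw":10},{"x":0,"y":0,"z":0.6,"twist":0,"jaw":10},{"x":0,"y":0,"z":0.6,"twist":0,"jaw":10},{"x":0,"y":0,"z":0.6,"twist":0,"jaw":10},{"x":0,"y":0,"z":0.6,"twist":0,"jaw":10}]}}

```text
time_s: 12.03
ee_pos: [483.5, -220.1, 163.5]
tcp_rot: [1.736, 2.615, 0.001]
ft_force: [-1.4, 2.0, 9.9]
opening: 0.176
grip_force: 80.0
```

Call:
{"fn": "send_rows", "kwargs": {"motion": [{"x":0,"y":0,"z":0.7,"twist":0,"jaw":10},{"x":0,"y":0,"z":0.7,"twist":0,"jaw":10},{"x":0,"y":0,"z":0.7,"twist":0,"jaw":10},{"x":0,"y":0,"z":0.7,"twist":0,"jaw":10},{"x":0,"y":0,"z":0.7,"twist":0,"jaw":10},{"x":0,"y":0,"z":0.7,"twist":0,"jaw":10},{"x":0,"y":0,"z":0.7,"twist":0,"jaw":10},{"x":0,"y":0,"z":0.7,"twist":0,"jaw":10}]}}

```text
time_s: 12.7
ee_pos: [483.2, -220.1, 156.5]
tcp_rot: [1.737, 2.617, 0.0]
ft_force: [-1.0, -0.6, -1.7]
opening: 0.174
grip_force: 78.8
```

Call:
{"fn": "send_rows", "kwargs": {"motion": [{"x":0,"y":0,"z":0.7,"twist":0,"jaw":10},{"x":0,"y":0,"z":0.7,"twist":0,"jaw":10},{"x":0,"y":0,"z":0.7,"twist":0,"jaw":10},{"x":0,"y":0,"z":0.7,"twist":0,"jaw":10},{"x":0,"y":0,"z":0.7,"twist":0,"jaw":10},{"x":0,"y":0,"z":0.7,"twist":0,"jaw":10}]}}

```text
time_s: 13.2
ee_pos: [482.9, -219.9, 151.9]
tcp_rot: [-1.737, -2.617, -0.0]
ft_force: [-0.0, -0.3, -0.5]
opening: 0.175
grip_force: 78.8
```

Call:
{"fn": "send_rows", "kwargs": {"motion": [{"x":0,"y":0,"z":0.7,"twist":0,"jaw":10},{"x":0,"y":0,"z":0.7,"twist":0,"jaw":10},{"x":0,"y":0,"z":0.7,"twist":0,"jaw":10},{"x":0,"y":0,"z":0.7,"twist":0,"jaw":10},{"x":0,"y":0,"z":0,"twist":0,"jaw":10},{"x":0,"y":0,"z":0,"twist":0,"jaw":10}]}}

```text
time_s: 13.7
ee_pos: [482.9, -219.9, 149.2]
tcp_rot: [-1.737, -2.618, -0.0]
ft_force: [-0.8, 0.3, -0.8]
opening: 0.171
grip_force: 78.8
```

The force fell to zero at tip ≈81 mm, where the bush lets go. Now I'll retract straight up.

Call:
{"fn": "send_rows", "kwargs": {"motion": [{"x":0,"y":0,"z":-3,"twist":0,"jaw":10},{"x":0,"y":0,"z":-6,"twist":0,"jaw":10},{"x":0,"y":0,"z":-8,"twist":0,"jaw":10},{"x":0,"y":0,"z":-8,"twist":0,"jaw":10},{"x":0,"y":0,"z":-8,"twist":0,"jaw":10},{"x":0,"y":0,"z":-8,"twist":0,"jaw":10},{"x":0,"y":0,"z":-8,"twist":0,"jaw":10},{"x":0,"y":0,"z":-15,"twist":0,"jaw":10},{"x":0,"y":0,"z":-20,"twist":0,"jaw":10},{"x":0,"y":0,"z":-16,"twist":0,"jaw":10},{"x":0,"y":0,"z":0,"twist":0,"jaw":10},{"x":0,"y":0,"z":0,"twist":0,"jaw":10}]}}

```text
time_s: 14.7
ee_pos: [483.2, -220.1, 250.0]
tcp_rot: [1.736, 2.616, 0.0]
ft_force: [0.5, 0.2, -0.8]
opening: 0.177
grip_force: 78.8
```

```bash
python3 - <<'E'
from h import *
o=env.get_obs();print(o["ee_pos"],o["ft_force"])
rel((512.8,189,250))
E
```

```text
[ 483.17016867 -220.10196099  249.99545733] [ 0.53636203  0.22087391 -0.79460138]
rel tool [365.45 186.24  -0.37] t 14.7
```

Call:
{"fn": "send_rows", "kwargs": {"motion": [{"x":14,"y":7,"z":0,"twist":0,"jaw":10},{"x":28,"y":14,"z":0,"twist":0,"jaw":10},{"x":28,"y":14,"z":0,"twist":0,"jaw":10},{"x":28,"y":14,"z":0,"twist":0,"jaw":10},{"x":28,"y":14,"z":0,"twist":0,"jaw":10},{"x":28,"y":14,"z":0,"twist":0,"jaw":10},{"x":28,"y":14,"z":0,"twist":0,"jaw":10},{"x":28,"y":14,"z":0,"twist":0,"jaw":10},{"x":28,"y":14,"z":0,"twist":0,"jaw":10},{"x":28,"y":14,"z":0,"twist":0,"jaw":10},{"x":28,"y":14,"z":0,"twist":0,"jaw":10},{"x":28,"y":14,"z":0,"twist":0,"jaw":10},{"x":28,"y":14,"z":0,"twist":0,"jaw":10},{"x":14,"y":11,"z":0,"twist":0,"jaw":10},{"x":1.4,"y":0.2,"z":0,"twist":0,"jaw":10},{"x":0,"y":0,"z":0,"twist":0,"jaw":10},{"x":0,"y":0,"z":0,"twist":0,"jaw":10},{"x":0,"y":0,"z":0,"twist":0,"jaw":10}]}}

```text
time_s: 16.2
ee_pos: [512.3, 187.9, 248.8]
tcp_rot: [-1.738, -2.616, 0.002]
ft_force: [-1.0, 0.4, -1.6]
opening: 0.178
grip_force: 78.8
```

```bash
python3 - <<'E'
from h import *
import pickle
o=env.get_obs();print(o["ee_pos"],o["tcp_rot"],o["ft_force"])
rel((513.2,188.8,160))
c=wristc(env.capture("wrist"),o)
im=c["pixels"].astype(int);print("tip pred",proj(c,np.array(o["ee_pos"])+[0,0,-75.6]),proj(c,[512.7,188.8,60]))
s=env.capture("side");pickle.dump(s,open("s2.pkl","wb"))
save("side2",cv2.resize(s["pixels"][110:190,310:390],(640,600),interpolation=cv2.INTER_CUBIC)) 
E
```

```text
[512.27342367 187.90911101 248.82102826] [-1.73840458e+00 -2.61609486e+00  1.61277521e-03] [-0.97593169  0.35257296 -1.61156699]
rel tool [ 0.47  1.3  88.82] t 16.2
tip pred [[258.05787111 205.52053113]] [[258.57778636 171.77344642]]
```

Call:
{"fn": "send_rows", "kwargs": {"motion": [{"x":0.4,"y":1.2,"z":20,"twist":0,"jaw":10},{"x":0,"y":0,"z":30,"twist":0,"jaw":10},{"x":0,"y":0,"z":30,"twist":0,"jaw":10},{"x":0,"y":0,"z":18,"twist":0,"jaw":10},{"x":0,"y":0,"z":4,"twist":0,"jaw":10},{"x":0,"y":0,"z":0,"twist":0,"jaw":10},{"x":0,"y":0,"z":0,"twist":0,"jaw":10},{"x":0,"y":0,"z":0,"twist":0,"jaw":10}]}}

```text
time_s: 16.97
ee_pos: [514.6, 189.9, 149.1]
tcp_rot: [1.736, 2.615, 0.004]
ft_force: [0.5, 0.1, -1.4]
opening: 0.171
grip_force: 78.8
```

Call:
{"fn": "send_rows", "kwargs": {"motion": [{"x":0,"y":0,"z":2,"twist":0,"jaw":10},{"x":0,"y":0,"z":2,"twist":0,"jaw":10},{"x":0,"y":0,"z":2,"twist":0,"jaw":10},{"x":0,"y":0,"z":2,"twist":0,"jaw":10},{"x":0,"y":0,"z":2,"twist":0,"jaw":10},{"x":0,"y":0,"z":0,"twist":0,"jaw":10}]}}

```text
time_s: 17.47
ee_pos: [513.2, 189.9, 136.8]
tcp_rot: [-1.737, -2.617, 0.001]
ft_force: [0.0, 0.2, -1.0]
opening: 0.176
grip_force: 78.8
```

Call:
{"fn": "send_rows", "kwargs": {"motion": [{"x":-0.9,"y":-0.4,"z":0,"twist":0,"jaw":10},{"x":0,"y":0,"z":2,"twist":0,"jaw":10},{"x":0,"y":0,"z":2,"twist":0,"jaw":10},{"x":0,"y":0,"z":2,"twist":0,"jaw":10},{"x":0,"y":0,"z":2,"twist":0,"jaw":10},{"x":0,"y":0,"z":0,"twist":0,"jaw":10}]}}

```text
time_s: 17.97
ee_pos: [513.2, 188.9, 128.8]
tcp_rot: [-1.737, -2.617, 0.001]
ft_force: [-0.3, 0.3, -1.1]
opening: 0.177
grip_force: 78.8
```

In the hole with no contact. Continuing down another 46 mm.

Call:
{"fn": "send_rows", "kwargs": {"motion": [{"x":0,"y":0,"z":6,"twist":0,"jaw":10},{"x":0,"y":0,"z":6,"twist":0,"jaw":10},{"x":0,"y":0,"z":6,"twist":0,"jaw":10},{"x":0,"y":0,"z":6,"twist":0,"jaw":10},{"x":0,"y":0,"z":6,"twist":0,"jaw":10},{"x":0,"y":0,"z":6,"twist":0,"jaw":10},{"x":0,"y":0,"z":4,"twist":0,"jaw":10},{"x":0,"y":0,"z":3,"twist":0,"jaw":10},{"x":0,"y":0,"z":2,"twist":0,"jaw":10},{"x":0,"y":0,"z":0,"twist":0,"jaw":10},{"x":0,"y":0,"z":0,"twist":0,"jaw":10}]}}

```text
time_s: 18.88
ee_pos: [513.6, 189.0, 84.4]
tcp_rot: [1.737, 2.617, 0.0]
ft_force: [1.0, 0.3, -1.4]
opening: 0.178
grip_force: 78.8
```

Call:
{"fn": "send_rows", "kwargs": {"motion": [{"x":0,"y":0,"z":1,"twist":0,"jaw":10},{"x":0,"y":0,"z":1,"twist":0,"jaw":10},{"x":0,"y":0,"z":0.5,"twist":0,"jaw":10},{"x":0,"y":0,"z":0,"twist":0,"jaw":10},{"x":0,"y":0,"z":0,"twist":0,"jaw":10}]}}

```text
time_s: 19.3
ee_pos: [513.5, 189.0, 81.8]
tcp_rot: [1.737, 2.618, 0.0]
ft_force: [-0.7, 0.3, -1.6]
opening: 0.174
grip_force: 78.8
```

Less than 2 mm to go. I'll find the rest, then release.

Call:
{"fn": "send_rows", "kwargs": {"motion": [{"x":0,"y":0,"z":0.5,"twist":0,"jaw":10},{"x":0,"y":0,"z":0.5,"twist":0,"jaw":10},{"x":0,"y":0,"z":0.4,"twist":0,"jaw":10},{"x":0,"y":0,"z":0,"twist":0,"jaw":10},{"x":0,"y":0,"z":0,"twist":0,"jaw":10}]}}

```text
time_s: 19.72
ee_pos: [513.5, 189.0, 80.6]
tcp_rot: [1.737, 2.618, 0.0]
ft_force: [-1.2, -1.0, 0.7]
opening: 0.176
grip_force: 79.2
```

Call:
{"fn": "send_rows", "kwargs": {"motion": [{"x":0,"y":0,"z":0,"twist":0,"jaw":18},{"x":0,"y":0,"z":0,"twist":0,"jaw":22},{"x":0,"y":0,"z":0,"twist":0,"jaw":30},{"x":0,"y":0,"z":0,"twist":0,"jaw":45},{"x":0,"y":0,"z":0,"twist":0,"jaw":60},{"x":0,"y":0,"z":0,"twist":0,"jaw":60},{"x":0,"y":0,"z":0,"twist":0,"jaw":60},{"x":0,"y":0,"z":0,"twist":0,"jaw":60}]}}

```text
time_s: 20.38
ee_pos: [513.5, 188.9, 80.4]
tcp_rot: [1.737, 2.618, 0.0]
ft_force: [0.7, 0.2, 0.8]
opening: 0.702
grip_force: 0.0
```

Call:
{"fn": "send_rows", "kwargs": {"motion": [{"x":0,"y":0,"z":-10,"twist":0,"jaw":60},{"x":0,"y":0,"z":-25,"twist":0,"jaw":60},{"x":0,"y":0,"z":-30,"twist":0,"jaw":60},{"x":0,"y":0,"z":-30,"twist":0,"jaw":60},{"x":0,"y":0,"z":-30,"twist":0,"jaw":60},{"x":0,"y":0,"z":-30,"twist":0,"jaw":60},{"x":0,"y":0,"z":-15,"twist":0,"jaw":60},{"x":0,"y":0,"z":0,"twist":0,"jaw":60},{"x":0,"y":0,"z":0,"twist":0,"jaw":60}]}}

```text
time_s: 21.13
ee_pos: [513.6, 189.0, 251.6]
tcp_rot: [1.736, 2.616, 0.003]
ft_force: [-0.6, 1.0, -0.8]
opening: 0.7
grip_force: 0.0
```

```bash
python3 - <<'E'
from h import *
o=env.get_obs();print(o["ee_pos"],o["ft_force"],o["opening"])
c=wristc(env.capture("wrist"),o);u=proj(c,[513,189,130])[0];print(u)
x,y=u.astype(int)
e=np.clip((c["pixels"][y-50:y+50,x-50:x+50].astype(float)-10)*3,0,255).astype(np.uint8)
s=env.capture("side")["pixels"]
save("fin",np.hstack([cv2.resize(e,(400,400)),cv2.resize(s[110:190,310:390],(400,400),interpolation=cv2.INTER_CUBIC)]))
E
```

```text
[513.64170366 188.99326798 251.64699754] [-0.58702171  0.96583971 -0.81122604] 0.7003923586484322
[256.72887741 188.515518  ]
```

View pics/fin.png

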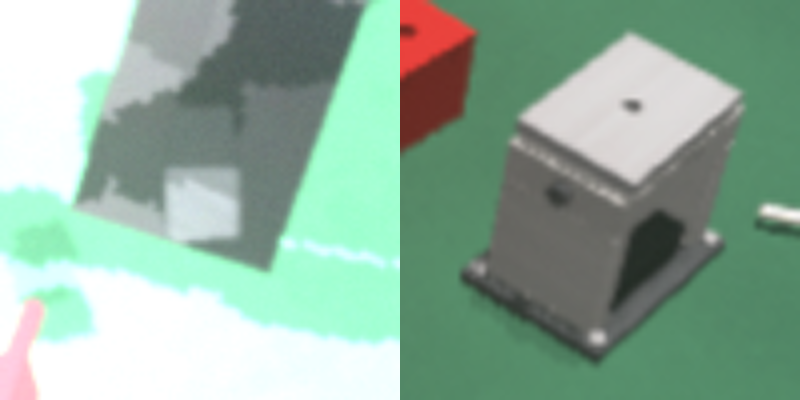

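The drift stands upright at its place in the stand (crop (200,205)), and the plate hole at (632,105) is now dark, with no brass showing. The force fell to zero at tip ≈81 mm, as it should when the bush drops. Handing in.

```bash
python3 -c "
from cell import env
print(env.hand_in())"
```

```text
the job is handed in; nothing more can be done
None
```

The job is handed in: the bush was pressed out through the guide plate at about 11 N and should lie in the tray (inferred from the force drop and empty hole, not seen there), and the drift is back upright and released in its own hole, at about 21 s; no verdict was returned.

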